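Open the ratchet stop of the ink rack

TASK

Make room in the ink rack for more bottles: with a fingertip press down the orange release key on the blue sliding jaw and, keeping it pressed, push the jaw back along its toothed bar, away from the bottles, until it is fully home against the end stop. Then let go so that the key pops up again. Do not pick up, shift or tip the three ink bottles in the rack.

Things in the scene. Friction and masses are not known exactly. Their poses are not given: they have to be found in the camera images.
- ink_rack: ink rack, fixed down: grey base plate 110 x 330 x 6 mm, long side along its y. Origin: centre of underside, on the work surface. Grey fixed end (51 mm high) at -y, grey end stop (35 mm high) at +y; between them a steel bar along y at x = +25 mm, 30 mm high, teeth on top. Bottles stand at x = -20 mm between fixed end and jaw. Pushing the jaw back = along the rack's +y.
- jaw (a joint): how far the blue sliding jaw stands back along the bar, in m: 0 tightest, 0.112 fully back against the end stop. Starts at 0 to 0.053. With the release down it slides along the rack's +y with about 1 N. With the release up the ratchet (8 mm teeth) blocks it towards +y; it can only click towards the bottles.
- release_key (a joint): how far the orange release key on top of the jaw is pressed straight down, in m: 0 up, 0.008 fully down. Sprung: 3 N to start, 7 N fully down; pops up when let go. The ratchet is free only while it is pressed more than 0.005, so keep it down while pushing the jaw.
- key_top (a point): centre of the flat top face of the orange release key, 46 mm across the bar by 45 mm along it, 62 mm above the work surface when up. The key rides on the jaw. Axes as the rack's.
- push_face (a point): middle of the ribbed face of the blue upright block on the jaw, just behind the key (25.5 mm to +y of the key's centre), 78 mm above the work surface. The face looks to the rack's -y, is 56 mm wide and reaches up to 93 mm; the block is 20 mm thick. A fingertip that presses the key can push the jaw back by this face. Axes as the rack's.
- ink_black: black ink bottle with white spout, 33 mm wide, 102 mm tall, 45 g, standing in the rack between the fixed end and the jaw. Origin: centre of its underside. To be left standing where it is.
- ink_orange: white ink bottle with orange label, black collar and white spout, 29 mm wide, 96 mm tall, 45 g, standing in the rack between the fixed end and the jaw. Origin: centre of its underside. To be left standing where it is.
- ink_amber: black ink bottle with amber label and blue spout, 29 mm wide, 86 mm tall, 45 g, standing in the rack between the fixed end and the jaw. Origin: centre of its underside. To be left standing where it is.
Not all that is in view belongs to the job. What is shaped like the ink_black but purple, red or turquoise is not meant.

How it is judged:
On the way, in this order (a step that is already met when the one before it is completed fails the run):
1. the release key is pressed down by the fingers while the jaw is still forward (value of joint release_key above 0.005 m and contact force between the fingers and jaw above 1 N and value of joint jaw below 0.095 m), for 0.1 s.
2. the jaw is pushed fully back to the end stop (value of joint jaw above 0.107 m), for 0.1 s.
At the end, for the whole second after the job is handed in: The jaw is within 5 mm of fully back (joint above 0.107 m), the release key is up again (pressed less than 3 mm), and the three bottles stand upright (tilt under 0.2 rad) within 15 mm of where they were (value of joint jaw above 0.107 m and value of joint release_key below 0.003 m and distance of each of ink_black, ink_orange, ink_amber from where it was at the start of the episode below 0.015 m and angle between each of ink_black, ink_orange, ink_amber's own z axis and vertical below 0.2 rad); the robot touches nothing.
It fails at once if an ink bottle is lifted, shifted more than 15 mm or tipped (not (distance of each of ink_black, ink_orange, ink_amber from where it was at the start of the episode below 0.015 m and angle between each of ink_black, ink_orange, ink_amber's own z axis and vertical below 0.2 rad)).
It also fails if it takes over 32 s, if anything falls off the work surface, if the arm or the gripper's body presses on something with over 40 N, if the wrist force passes 120 N, or if a joint passes its speed limit or range.

ROBOT

A 6-joint arm with a two-finger parallel gripper is mounted at the origin on a cart in front of the work surface, level with it; the furniture and walls round the work are solid. World frame = base frame: x ahead of the robot, y to its left, z up, the work surface at z = 0. Lengths are in m, angles in rad, forces in N, time in s.
With the tool pointing down it reaches from about 0.35 to 0.975 m from the base axis. Payload 4.9 kg.
Tool frame: the origin (TCP) lies at the very end of the fingers, on their centre line; the grasp point (between the pads) lies manip.grip_point_offset behind it (manip.grip_point_offset is the distance from the TCP to the grasp point, in m); z points along the fingers, y is the line along which they close (so a half turn about z gives the same grasp; the last joint's range is limited). The gripper opens to 85 mm and grips with 20 to 120 N. Pads are 22 mm wide; open, the fingers measure 114 mm over their backs; the gripper's body (76 mm by 85 mm) begins 54 mm behind the grasp point. The pads swing forward as they close: fully open they stand 13 mm farther back than shut.
Start: joints at [1.153, 0.053, 1.613, -0, 1.476, -0.119], TCP at [0.184, 0.597, 0.231] pointing down, gripper open.
Joint ranges: [-3.01, 3.01], [-1.01, 2.22], [0.06, 2.58], [-1.02, 4.17], [0.09, 2.62], [-3.14, 3.14]. Speed limits (rad/s): [2.57, 2.57, 3.14, 3.14, 3.14, 3.14].

INTERFACE

Orientations are given as a unit quaternion [w, x, y, z].
In Python, from plant import manip gives the robot as it stands.
- The arm moves only by the shell command python3 -m crank 'ROWS' [OPENING]. ROWS is JSON, a list of rows, each an object of numbers: "x", "y", "z": the shift along the tool's x, y, z in cm; "turn": the turn about the tool's z in rad. In form: [{"x": .., "y": .., "z": .., "turn": ..}, ...]. A call has 1 to 5 rows; each row shifts and turns the commanded pose from where the row before left it, along the tool's axes as they then stand; what a row does not reach is not made up. A row lasts 1/10 s, in which the tool goes at most 50 mm and 8.59 degrees, less where a joint would pass 70% of its speed; a pose out of reach is approached as far as the arm can. A call with a gripper value outside its range is refused whole. OPENING is the opening in per cent of the stroke, from 0 (shut) to 100 (fully open), set as the call begins (- or left out, the last holds). The fingers move at their own pace and stop on an object; the grip force is fixed at half the most. Time passes only in rows, so rows that do not move let the fingers close. It gives the time, the measured TCP pose, the force, the opening and the grip force at its end, in the units of the state.
- manip.state(): the state, without advancing time (a new reading comes with each control period).
- manip.grab_frame(name): name is "scene" or "top" or "wrist"; returns (picture, depth): 420x560x3 uint8, red, green, blue; 420x560 float32, m along the optical axis (not along the pixel's ray), 0 where there is no reading.
- manip.camera_model(name): a dict with "mtx" (3x3 intrinsics, pixels), "world_to_cam" (4x4, takes a point from world to camera coordinates). Camera axes: x right, y down, z forward; pixel columns grow to the right and rows downward; lengths in m; the calibration is good to about 2 mm. A picture is of the moment at which its call begins: read the wrist's pose just before it. camera_model takes no time and is no camera call; for the wrist camera it gives the pose at the moment of the call.
- manip.job_done(): hands the job in; it is judged then, once.
The state is a dict: "time": time; "joint_pos": joint angles; "joint_vel": joint speeds; "joint_efforts": joint torques, N m; "tool_pos": TCP position; "tool_rot": TCP orientation; "contact_force": force on the tool from outside, world axes, zero at the start; "ft_torque": the same for the moment, N m; "gripper_width": opening from 0.0 (shut) to 1.0 (fully open); "grasp_force": force on a finger pad.
Only numpy, scipy, OpenCV 4.12 (cv2) and the standard library are available. Lean on these libraries where they do the work, as an engineer would, in place of code of your own. Each camera call takes 0.05 s, during which the arm holds its last target. There are 200 camera calls.

## Working session

There is one attempt and no reset: what is moved stays moved. The work goes in short steps, Python scripts to look and compute and a shell command to move; the robot and the scene stay as the last step left them, time stands still between calls to the robot, and variables do not carry over. Pictures are saved under pics/ and viewed, at most 10 in all, crops included, and the job is handed in when it is done.

```bash
mkdir -p pics; cat > h.py <<'E'
import numpy as np, cv2
from plant import manip
def grab(name, out):
    m=manip.camera_model(name); p,d=manip.grab_frame(name)
    cv2.imwrite(f'pics/{out}.png',p[:,:,::-1]); np.savez(f'pics/{out}.npz',p=p,d=d,K=m['mtx'],T=m['world_to_cam'])
def world(out,u,v):
    f=np.load(f'pics/{out}.npz'); d=f['d'][int(v),int(u)]
    c=np.linalg.inv(f['K'])@[u*d,v*d,d]; return (np.linalg.inv(f['T'])@[*c,1])[:3]
def cloud(out):
    f=np.load(f'pics/{out}.npz'); d=f['d']; v,u=np.mgrid[:d.shape[0],:d.shape[1]]
    c=np.stack([u*d,v*d,d],-1)@np.linalg.inv(f['K']).T
    T=np.linalg.inv(f['T']); return c@T[:3,:3].T+T[:3,3], f['p'], d
E
python3 - <<'E'
from h import *
grab('top','top1'); grab('scene','scene1'); s=manip.state(); print(s['time'],s['tool_pos'],s['tool_rot'],manip.grip_point_offset)
E
```

```text
0.1 [0.18375378 0.59678724 0.23018187] [-2.29036025e-04  1.48835047e-01  9.88861601e-01 -9.00330437e-04] 0.0187
```

View pics/top1.png

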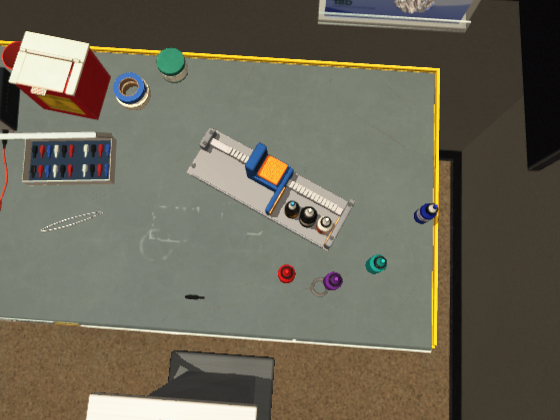

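View pics/scene1.png

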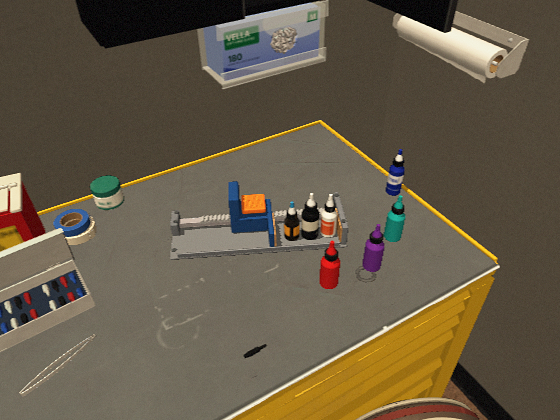

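The top view shows the rack diagonally: end stop at about (208,140), jaw with orange key at (272,170), bottles at (292–326, 208–224). Next I measure the key and the rack axis.

```bash
python3 - <<'E'
from h import *
for n in ('top1','scene1'):
    P,p,d=cloud(n); h=cv2.cvtColor(p,cv2.COLOR_RGB2HSV)
    m=(h[...,0]>5)&(h[...,0]<20)&(h[...,1]>150)&(h[...,2]>120)&(d>0)&(abs(P[...,2]-.062)<.008)
    Q=P[m]; c=np.median(Q,0); Q=Q[np.linalg.norm(Q-c,axis=1)<.045]
    print(n,len(Q),c,(Q.min(0)+Q.max(0))/2, cv2.minAreaRect((Q[:,:2]*1000).astype('f4')))
    b=(h[...,0]>100)&(h[...,0]<120)&(h[...,1]>120)&(d>0)&(P[...,2]>.087)&(P[...,2]<.1)
    B=P[b]; B=B[np.linalg.norm(B-c,axis=1)<.09]; print('block',len(B),B.mean(0), cv2.minAreaRect((B[:,:2]*1000).astype('f4')))
    # bar / end stop / base
    z=P[...,2]; g=(np.linalg.norm(P[...,:2]-c[:2],axis=-1)<.28)&(h[...,1]<60)&(z>.003)&(z<.012)&(d>0)
    print('base',cv2.minAreaRect((P[g][:,:2]*1000).astype('f4')))
for u,v in [(208,140),(292,206),(308,214),(326,223)]: print(u,v,world('top1',u,v))
m=manip.camera_model('top'); print(np.linalg.inv(m['world_to_cam'])[:3,3])
E
```

```text
top1 434 [ 0.59667846 -0.15853777  0.06146807] [ 0.59541793 -0.15824372  0.0612506 ] ((595.130615234375, -158.316650390625), (44.85932540893555, 46.14717102050781), 64.46023559570312)
block 279 [ 0.60932137 -0.12644164  0.09216326] ((609.9119262695312, -126.63491821289062), (19.15540885925293, 53.981449127197266), 64.4750747680664)
base ((580.9248046875, -159.01834106445312), (527.8001708984375, 558.9865112304688), 0.15284447371959686)
scene1 417 [ 0.58952363 -0.15428079  0.0630465 ] [ 0.59395484 -0.15580506  0.06061562] ((595.36767578125, -155.65426635742188), (43.71161651611328, 49.139198303222656), 61.502281188964844)
block 198 [ 0.60544531 -0.1227083   0.09339985] ((608.445556640625, -124.35453033447266), (16.64191246032715, 54.57361602783203), 63.506988525390625)
base ((577.5115966796875, -154.41766357421875), (535.0594482421875, 558.966064453125), 0.255705863237381)
208 140 [ 0.65335383 -0.02455512  0.03615366]
292 206 [ 0.52221145 -0.20154835  0.07658036]
308 214 [ 0.50628447 -0.23182448  0.09154356]
326 223 [ 0.49272912 -0.26614266  0.08655546]
[ 0.32708242 -0.19453513  1.04328289]
```

```bash
R='{"x":-3.4,"y":-3.3}'; python3 -m crank '[{"x":-3.4,"y":-3.3},{"x":-3.4,"y":-3.3},{"x":-3.4,"y":-3.3},{"x":-3.4,"y":-3.3},{"x":-3.4,"y":-3.3}]' 0
python3 -m crank '[{"x":-3.4,"y":-3.3},{"x":-3.4,"y":-3.3},{"x":-3.4,"y":-3.3},{"x":-3.4,"y":-3.3},{"x":-3.4,"y":-3.3}]'
```

```text
schema error: expected keys x, y, z, turn
schema error: expected keys x, y, z, turn
```

```bash
python3 -m crank '[{"x":-3.4,"y":-3.3,"z":0,"turn":0},{"x":-3.4,"y":-3.3,"z":0,"turn":0},{"x":-3.4,"y":-3.3,"z":0,"turn":0},{"x":-3.4,"y":-3.3,"z":0,"turn":0},{"x":-3.4,"y":-3.3,"z":0,"turn":0}]' 0
python3 -m crank '[{"x":-3.4,"y":-3.3,"z":0,"turn":0},{"x":-3.4,"y":-3.3,"z":0,"turn":0},{"x":-3.4,"y":-3.3,"z":0,"turn":0},{"x":-3.4,"y":-3.3,"z":0,"turn":0},{"x":-3.4,"y":-3.3,"z":0,"turn":0}]'
```

```text
time: 0.6
tool_pos: [0.2981, 0.3877, 0.2307]
tool_rot: [-0.0, 0.149, 0.989, -0.0]
contact_force: [0.9, 0.6, -0.1]
gripper_width: 0.139
grasp_force: 0.0
time: 1.1
tool_pos: [0.412, 0.18, 0.231]
tool_rot: [0.0, 0.149, 0.989, 0.0]
contact_force: [0.4, 0.7, 0.7]
gripper_width: 0.003
grasp_force: 0.0
```

```bash
python3 -m crank '[{"x":-3.4,"y":-3.35,"z":0,"turn":0},{"x":-3.4,"y":-3.35,"z":0,"turn":0},{"x":-3.4,"y":-3.35,"z":0,"turn":0},{"x":-3.4,"y":-3.35,"z":0,"turn":0},{"x":-3.4,"y":-3.35,"z":0,"turn":0}]'
python3 -m crank '[{"x":-3.4,"y":-3.35,"z":0,"turn":0},{"x":-3.4,"y":-3.35,"z":0,"turn":0},{"x":-3.4,"y":-3.35,"z":0,"turn":0},{"x":0,"y":0,"z":0,"turn":0.147},{"x":0,"y":0,"z":0,"turn":0}]'
python3 - <<'E'
from h import *
grab('wrist','w1')
P,p,d=cloud('w1'); h=cv2.cvtColor(p,cv2.COLOR_RGB2HSV)
m=(h[...,0]>5)&(h[...,0]<20)&(h[...,1]>150)&(h[...,2]>120)&(d>0)&(abs(P[...,2]-.062)<.006)
Q=P[m]; Q=Q[np.linalg.norm(Q[:,:2]-[.595,-.158],axis=1)<.045]
print(len(Q),Q.mean(0),cv2.minAreaRect((Q[:,:2]*1000).astype('f4')))
b=(h[...,0]>100)&(h[...,0]<120)&(h[...,1]>120)&(d>0)&(P[...,2]>.087)&(P[...,2]<.1)
B=P[b]; B=B[np.linalg.norm(B[:,:2]-[.609,-.126],axis=1)<.06]; print('block',len(B),B.mean(0), cv2.minAreaRect((B[:,:2]*1000).astype('f4')))
E
```

```text
time: 1.6
tool_pos: [0.5253, -0.0303, 0.2309]
tool_rot: [-0.0, 0.149, 0.989, 0.0]
contact_force: [0.1, 1.0, 0.1]
gripper_width: 0.0
grasp_force: 0.0
time: 2.1
tool_pos: [0.5927, -0.1555, 0.23]
tool_rot: [-0.001, 0.222, 0.975, 0.0]
contact_force: [-0.7, 0.5, 0.3]
gripper_width: -0.003
grasp_force: 0.0
1813 [ 0.5941744  -0.15761387  0.0611906 ] ((595.6455078125, -157.3344268798828), (44.22528839111328, 46.70460891723633), 64.78601837158203)
block 925 [ 0.61131712 -0.12420516  0.09217842] ((611.0488891601562, -124.33790588378906), (16.64358139038086, 51.60853958129883), 64.47515106201172)
```

View pics/w1.png

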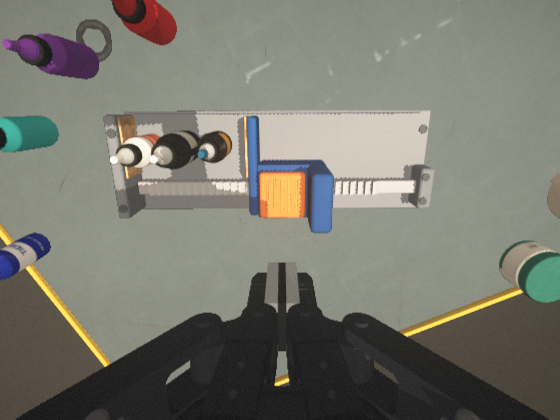

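The wrist view shows the shut fingertips at (282,280), the key at (282,195), the block at (321,198) and the bottles at left, clear. I go down.

```bash
python3 -m crank '[{"x":-0.3,"y":0,"z":4,"turn":0},{"x":0,"y":0,"z":4,"turn":0},{"x":0,"y":0,"z":4,"turn":0},{"x":0,"y":0,"z":3,"turn":0},{"x":0,"y":0,"z":0.8,"turn":0}]'
python3 -m crank '[{"x":0,"y":0,"z":0.3,"turn":0},{"x":0,"y":0,"z":0.3,"turn":0},{"x":0,"y":0,"z":0,"turn":0}]'
python3 -c "
from h import *
grab('scene','s2')"
```

```text
time: 2.65
tool_pos: [0.5921, -0.1533, 0.0687]
tool_rot: [-0.004, 0.219, 0.976, 0.001]
contact_force: [-0.4, 0.7, -0.9]
gripper_width: -0.003
grasp_force: 0.0
time: 2.95
tool_pos: [0.5968, -0.1559, 0.0693]
tool_rot: [0.002, 0.221, 0.975, -0.0]
contact_force: [-0.1, -0.1, -0.3]
gripper_width: -0.003
grasp_force: 0.0
```

View pics/s2.png

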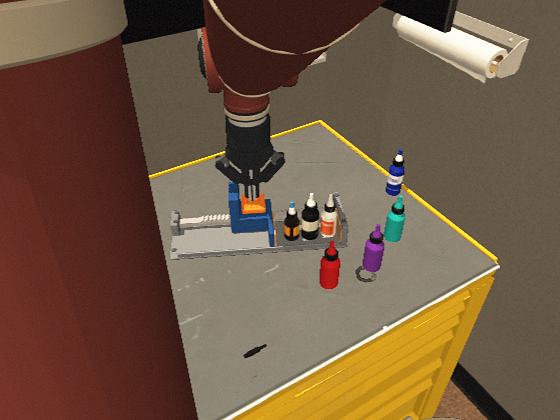

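The scene view shows the fingertip just above the key at (252,198), with the bottles standing clear to its right. Press.

```bash
python3 -m crank '[{"x":0,"y":0,"z":0.4,"turn":0},{"x":0,"y":0,"z":0.4,"turn":0},{"x":0,"y":0,"z":0.2,"turn":0},{"x":0,"y":0,"z":0.2,"turn":0},{"x":0,"y":0,"z":0,"turn":0}]'
python3 -m crank '[{"x":0,"y":0,"z":0.2,"turn":0},{"x":0,"y":0,"z":0.1,"turn":0},{"x":0,"y":0,"z":0,"turn":0},{"x":0,"y":0,"z":0,"turn":0}]'
```

```text
time: 3.5
tool_pos: [0.5965, -0.1561, 0.0564]
tool_rot: [0.001, 0.221, 0.975, -0.0]
contact_force: [-0.5, 0.7, 6.5]
gripper_width: 0.001
grasp_force: 2.9
time: 3.9
tool_pos: [0.5965, -0.1561, 0.054]
tool_rot: [0.001, 0.221, 0.975, -0.0]
contact_force: [-0.1, 1.4, 6.7]
gripper_width: -0.001
grasp_force: 3.8
```

```bash
python3 -m crank '[{"x":0,"y":0.4,"z":0,"turn":0},{"x":0,"y":0.5,"z":0,"turn":0},{"x":0,"y":0.5,"z":0,"turn":0},{"x":0,"y":0.5,"z":0,"turn":0},{"x":0,"y":0.5,"z":0,"turn":0}]'
python3 -m crank '[{"x":0,"y":0.6,"z":0,"turn":0},{"x":0,"y":0.6,"z":0,"turn":0},{"x":0,"y":0.6,"z":0,"turn":0},{"x":0,"y":0.6,"z":0,"turn":0},{"x":0,"y":0.6,"z":0,"turn":0}]'
```

```text
time: 4.4
tool_pos: [0.6068, -0.1345, 0.054]
tool_rot: [0.001, 0.221, 0.975, -0.0]
contact_force: [-1.1, 0.1, 7.3]
gripper_width: 0.001
grasp_force: 3.9
time: 4.9
tool_pos: [0.6198, -0.1073, 0.054]
tool_rot: [0.001, 0.221, 0.975, -0.0]
contact_force: [-1.2, 0.6, 8.5]
gripper_width: 0.001
grasp_force: 3.9
```

```bash
python3 -m crank '[{"x":0,"y":0.5,"z":0,"turn":0},{"x":0,"y":0.5,"z":0,"turn":0},{"x":0,"y":0.5,"z":0,"turn":0},{"x":0,"y":0.5,"z":0,"turn":0}]'
python3 -c "
from h import *
grab('scene','s3'); grab('top','t3')
cv2.imwrite('pics/s3c.png',cv2.resize(cv2.imread('pics/s3.png')[140:280,150:370],None,fx=3,fy=3))"
```

```text
time: 5.3
tool_pos: [0.6284, -0.0892, 0.054]
tool_rot: [0.001, 0.221, 0.975, -0.0]
contact_force: [-1.5, -0.2, 7.4]
gripper_width: -0.002
grasp_force: 3.9
```

View pics/s3c.png

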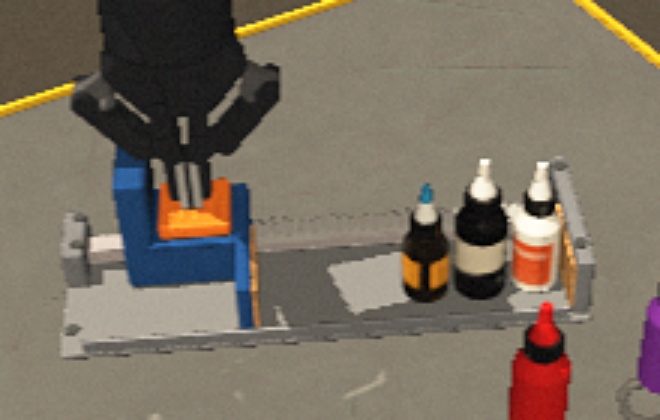

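The crop shows the jaw sliding back with the key down. Its block at (130,220) is near the end stop at (75,250), and the bottles are unmoved. I keep pushing.

```bash
python3 -m crank '[{"x":0,"y":0.4,"z":0,"turn":0},{"x":0,"y":0.4,"z":0,"turn":0},{"x":0,"y":0.4,"z":0,"turn":0}]'
python3 -m crank '[{"x":0,"y":0.3,"z":0,"turn":0},{"x":0,"y":0.2,"z":0,"turn":0},{"x":0,"y":0,"z":0,"turn":0}]'
```

```text
time: 5.7
tool_pos: [0.6335, -0.0784, 0.054]
tool_rot: [0.001, 0.221, 0.975, -0.0]
contact_force: [-1.8, -0.9, 7.4]
gripper_width: 0.001
grasp_force: 3.9
time: 6.0
tool_pos: [0.6358, -0.0735, 0.054]
tool_rot: [0.001, 0.221, 0.975, 0.0]
contact_force: [-1.5, 1.3, 8.0]
gripper_width: 0.001
grasp_force: 3.8
```

```bash
python3 -m crank '[{"x":0,"y":0.3,"z":0,"turn":0},{"x":0,"y":0.2,"z":0,"turn":0},{"x":0,"y":0,"z":0,"turn":0}]'
python3 -m crank '[{"x":0,"y":0.2,"z":0,"turn":0},{"x":0,"y":0.2,"z":0,"turn":0},{"x":0,"y":0,"z":0,"turn":0}]'
python3 -m crank '[{"x":0,"y":0.2,"z":0,"turn":0},{"x":0,"y":0.2,"z":0,"turn":0},{"x":0,"y":0,"z":0,"turn":0}]'
```

```text
time: 6.3
tool_pos: [0.6379, -0.069, 0.054]
tool_rot: [0.001, 0.221, 0.975, 0.0]
contact_force: [-2.0, 1.1, 8.1]
gripper_width: -0.001
grasp_force: 3.8
time: 6.6
tool_pos: [0.6394, -0.0662, 0.054]
tool_rot: [0.001, 0.221, 0.975, -0.001]
contact_force: [-1.4, -1.6, 8.3]
gripper_width: -0.002
grasp_force: 4.1
time: 6.9
tool_pos: [0.6412, -0.0633, 0.054]
tool_rot: [0.001, 0.221, 0.975, -0.001]
contact_force: [-3.0, -2.5, 7.9]
gripper_width: 0.002
grasp_force: 3.8
```

```bash
python3 -m crank '[{"x":0,"y":0.2,"z":0,"turn":0},{"x":0,"y":0.2,"z":0,"turn":0},{"x":0,"y":0,"z":0,"turn":0}]'
python3 -m crank '[{"x":0,"y":0.2,"z":0,"turn":0},{"x":0,"y":0.2,"z":0,"turn":0},{"x":0,"y":0,"z":0,"turn":0}]'
python3 -c "
from h import *
grab('scene','s4')
cv2.imwrite('pics/s4c.png',cv2.resize(cv2.imread('pics/s4.png')[140:280,150:370],None,fx=3,fy=3))"
```

```text
time: 7.2
tool_pos: [0.643, -0.0597, 0.054]
tool_rot: [0.001, 0.221, 0.975, -0.001]
contact_force: [-1.1, -3.8, 7.5]
gripper_width: 0.001
grasp_force: 3.6
time: 7.5
tool_pos: [0.6439, -0.0581, 0.0545]
tool_rot: [0.0, 0.221, 0.975, -0.003]
contact_force: [-6.7, -9.9, 11.1]
gripper_width: -0.002
grasp_force: 7.3
```

View pics/s4c.png

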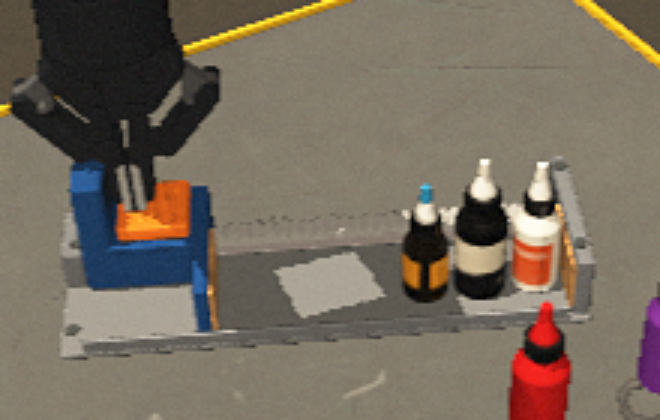

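The jaw's block is now against the end stop at (85,240), the fingertip is on its face, and the push force has risen to 12 N. I lift straight up so the jaw isn't dragged forward.

```bash
python3 -m crank '[{"x":0,"y":0,"z":-0.5,"turn":0},{"x":0,"y":0,"z":-0.6,"turn":0},{"x":0,"y":-0.3,"z":-1,"turn":0},{"x":0,"y":-0.2,"z":-3,"turn":0},{"x":0,"y":0,"z":-4,"turn":0}]'
python3 -m crank '[{"x":0,"y":0,"z":-4,"turn":0},{"x":0,"y":0,"z":-4,"turn":0},{"x":0,"y":0,"z":0,"turn":0},{"x":0,"y":0,"z":0,"turn":0}]'
python3 - <<'E'
from h import *
grab('wrist','w5'); grab('scene','s5')
P,p,d=cloud('w5'); h=cv2.cvtColor(p,cv2.COLOR_RGB2HSV)
m=(h[...,0]>5)&(h[...,0]<20)&(h[...,1]>150)&(h[...,2]>120)&(d>0)&(P[...,2]>.05)&(P[...,2]<.07)
Q=P[m]; Q=Q[np.linalg.norm(Q[:,:2]-[.641,-.060],axis=1)<.045]
r=cv2.minAreaRect((Q[:,:2]*1000).astype('f4')); print(len(Q),Q.mean(0),r,np.linalg.norm(np.array(r[0])-[595.6,-157.3]))
a,b=cv2.imread('pics/w5.png'),cv2.imread('pics/s5.png')[140:280,150:370]
cv2.imwrite('pics/c5.png',np.vstack([cv2.resize(a,(440,330)),cv2.resize(b,(440,270))]))
E
```

```text
time: 8.05
tool_pos: [0.6393, -0.0587, 0.141]
tool_rot: [-0.003, 0.221, 0.975, 0.0]
contact_force: [2.0, 0.2, -0.9]
gripper_width: 0.004
grasp_force: 0.0
time: 8.45
tool_pos: [0.6422, -0.059, 0.225]
tool_rot: [0.001, 0.221, 0.975, 0.0]
contact_force: [-0.8, -0.5, -1.4]
gripper_width: -0.001
grasp_force: 0.0
1802 [ 0.63765669 -0.06804001  0.06125544] ((637.5010375976562, -67.48259735107422), (44.35478973388672, 44.84013366699219), 64.82199096679688) 99.11035652422738
```

View pics/c5.png

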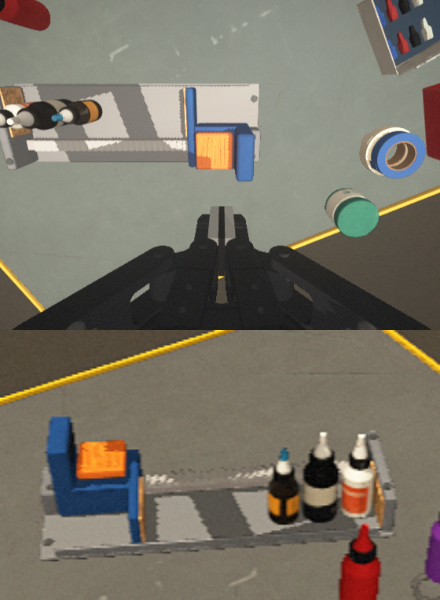

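The key is up (0.061 m) and the bottles are standing where they were. One check from the stored depth: whether the block reaches the end stop.

```bash
python3 - <<'E'
from h import *
t=np.radians(64.7); a=np.array([np.cos(t),np.sin(t)]); n=np.array([-a[1],a[0]]); k=np.array([.6375,-.0675])
for f in ('w1','top1'):
    P,p,d=cloud(f); q=(P[...,:2]-k)@a; s=(P[...,:2]-k)@n; z=P[...,2]
    m=(d>0)&(abs(s)<.012)&(q>.02)&(q<.1)&(z>.0325)&(z<.038); print(f,m.sum(),np.percentile(q[m],[0,3,50,97,100]))
P,p,d=cloud('w5'); q=(P[...,:2]-k)@a; s=(P[...,:2]-k)@n; z=P[...,2]
m=(d>0)&(abs(s)<.02)&(q>.02)&(q<.1)&(z>.088); print('block',np.percentile(q[m],[0,3,97,100]))
E
```

```text
w1 285 [0.04527898 0.04617017 0.05219787 0.05924592 0.05988937]
top1 70 [0.04416918 0.044617   0.05172974 0.05870883 0.05952509]
block [0.02000124 0.02089307 0.06356196 0.07035809]
```

```bash
python3 -c "
from plant import manip
print(manip.job_done())"
```

```text
the job is handed in; nothing more can be done
None
```

The jaw is fully home against the end stop, the release key has popped up again, and the three bottles look unmoved. The job is handed in, but no verdict came back.

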